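Hold the printer's sprung top cover just below its balance point

TASK

The lift springs of the office printer's top cover have been refitted and I want to set their screws. First slide the dust cover fully home over the paper tray so that nothing drops onto the paper; then take the top cover by the tab on its front edge, raise it past its balance point, where the springs take over, without letting it fly open, and ease it back to just below the balance point. Finish there, still holding it, so that I can reach the screws, and leave the other things on the desk alone.

Things in the scene. Friction and masses are not known exactly. Their poses are not given: they have to be found in the camera images.
- printer: compact white laser printer, fast on the desk: body 346 wide (y), 185 deep (x), 159 high. Origin: centre of the body's underside; x runs from its front to its back, y to the left seen from the front, z up. Front face at x = -90. Before it, x = -90 to -220, a low dark paper tray 250 wide, rails 51 high, white paper in it.
- dust_cover (a joint): slide, in m along the printer's x, of the flat dark dust cover, 130 long (x), 244 wide, 4 thick, lying on the tray's rails, top 56 above the desk. 0 = pulled out to the front, 0.055 = fully home at its stop, front edge flush with the tray's, back edge at the printer's front face. Starts partly or wholly out; needs about 1.5 N; stays where it is left.
- dust_cover_rib (a point): middle of the top edge of the finger rib standing on the dust cover, 74 above the desk. The rib is 70 long (y), 10 thick (x) and stands 18 above the plate, 20 behind its front edge. In the printer's frame it is at x = -255 when the cover is pulled out fully and x = -200 when home, y = 0. Axes as the printer's.
- top_cover (a joint): hinge angle of the top cover, rad: 0 = shut (start), grows as its front edge is raised, 1.35 = open stop. Springs carry most of its 0.9 kg. Balance point at 0.80 (46 degrees): let go below it the cover falls shut, above it the springs throw it open. At the tab under 2.5 N holds it anywhere; almost no friction. 300 wide, 150 from hinge to front edge, 24 thick.
- top_cover_hinge (a point): middle of the top cover's hinge line, fixed on the printer at x = 60, y = 0, z = 135 of the printer's frame; the hinge line runs along the printer's y.
- top_cover_tab (a point): grip point of the lifting tab, a light grey tongue in the middle of the top cover's front edge, 36 wide (y), 14 thick, standing out 42; clear above, below and beside. Point: mid width and thickness, 16 from the tip, 176 from the hinge line; shut, it is at x = -116, z = 135 of the printer, at angle a at x = 60 - 176 cos a, z = 135 + 176 sin a. Axes turn with the cover.
- cash_box: red steel cash box with a wire handle on top, 164 x 204 x 115 high, loose, to be left alone. Origin: centre of its underside.
- mug: white mug, 80 across, 95 high, with a handle on one side, loose, to be left alone. Origin: centre of its underside.
- stapler: black desk stapler 130 x 36 x about 57 high, loose, to be left alone. Origin: centre of its underside.
- notebook: spiral notebook 210 x 148 x 18 with a pencil on it, loose, to be left alone. Origin: centre of its underside.

How it is judged:
By the outcome, as a careful person would: the job done as asked, in the order asked, and still so for the second after the job is handed in, while the arm keeps its last pose, push and grip.
It also fails if it takes over 51 s, if anything falls off the work surface, if the arm or the gripper's body presses on something with over 40 N, if the wrist force passes 120 N, or if a joint passes its speed limit or range.

ROBOT

A 7-joint arm with a two-finger parallel gripper is mounted at the origin on the work surface. World frame = base frame: x ahead of the robot, y to its left, z up, the work surface at z = 0. Lengths are in m, angles in rad, forces in N, time in s.
With the tool pointing down it reaches from about 0.4 to 0.85 m from the base axis. Payload 4.5 kg.
Tool frame: the origin (TCP) lies midway between the tips of the shut fingers; the grasp point (between the pads) lies 19 mm behind it; z points along the fingers, y is the line along which they close (so a half turn about z gives the same grasp; the last joint's range is limited). The gripper opens to 88 mm and grips with 3 to 60 N. Pads are 18 mm wide; open, the fingers measure 123 mm over their backs; the gripper's body (75 mm by 187 mm) begins 45 mm behind the grasp point.
Start: joints at [-1.08, 0.689, -0.195, 1.565, 0.157, 0.902, -0.215], TCP at [0.276, 0.561, 0.239] pointing down, gripper open.
Joint ranges: [-3.01, 3.01], [-0.46, 2.08], [-1.47, 1.51], [0.13, 2.56], [-1, 4.14], [0.04, 2.09], [-2.66, 2.66]. Speed limits (rad/s): [2.57, 2.57, 3.14, 3.14, 3.14, 3.14, 3.14].

INTERFACE

Orientations are given as a unit quaternion [x, y, z, w].
In Python, from plant import r gives the robot as it stands.
- The arm moves only by the tool carry_out, never from a script. Its argument "plan" is a list of rows, each an object with "rot": the turn, a rotation vector about the tool's x, y, z in rad, a list of three; "xyz": the shift along the tool's x, y, z in m, a list of three; "grip": the closure in counts, from 0 (fully open) to 255 (shut). In form: [{"rot": [wx, wy, wz], "xyz": [dx, dy, dz], "grip": grip}, ...]. A call has 1 to 8 rows; each row is the pose to reach, as a shift and turn from the pose commanded when the call began, along the tool's axes at that moment; what a row does not reach only later rows make up. A row lasts 1/12 s, in which the tool goes at most 41.7 mm and 7.16 degrees, less where a joint would pass 70% of its speed; a pose out of reach is approached as far as the arm can. A call with a gripper value outside its range is refused whole. The fingers move at their own pace and stop on an object; "squeeze" is the grip in N (left out, the last holds). Time passes only in rows, so rows that repeat a pose let the fingers close. It gives the time, the measured TCP pose, the force, the opening and the grip force at its end, in the units of the state.
- r.get_state(): the state, without advancing time (a new reading comes with each control period).
- r.snapshot(name): name is "scene" or "side" or "wrist"; returns the picture (420x560x3 uint8, red, green, blue); there is no depth.
- r.camera_params(name): a dict with "fx", "fy", "cx", "cy" (pixels), "position" and "attitude" of the camera in the world; the wrist camera has in their place "hand_eye" (4x4, takes a point from camera to tool coordinates, whose origin is the TCP and whose axes are the flange's). Camera axes: x right, y down, z forward; pixel columns grow to the right and rows downward; lengths in m; the calibration is good to about 2 mm. A picture is of the moment at which its call begins: read the wrist's pose just before it. camera_params takes no time and is no camera call.
- r.finish_job(): hands the job in; it is judged then, once.
The state is a dict: "clock": time; "q": joint angles; "qd": joint speeds; "joint_torque": joint torques, N m; "tool_pos": TCP position; "eef_rot": TCP orientation; "contact_force": force on the tool from outside, world axes, zero at the start; "moment": the same for the moment, N m; "opening": opening from 0.0 (shut) to 1.0 (fully open); "finger_force": force on a finger pad.
Only numpy, scipy, OpenCV 4.12 (cv2) and the standard library are available. Lean on these libraries where they do the work, as an engineer would, in place of code of your own. Each camera call takes 0.05 s, during which the arm holds its last target. There are 200 camera calls.

## Working session

There is one attempt and no reset: what is moved stays moved. The work goes in short steps, Python scripts to look and compute and a tool call to move; the robot and the scene stay as the last step left them, time stands still between calls to the robot, and variables do not carry over. Pictures are saved under pics/ and viewed, at most 10 in all, crops included, and the job is handed in when it is done.

Besides the shell and the picture viewer there is one more tool, called after "Emit:" as a command line: name --argument value ..., lists and objects as JSON in quotes. carry_out: Moves the arm, as the interface text tells. Its arguments: {"type":"object","properties":{"plan":{"type":"array"},"squeeze":{"type":"number"}},"required":["plan"]}

```bash
mkdir -p pics; ls
python3 - <<'E'
from plant import r
import cv2,numpy as np
print(r.get_state())
for n in("scene","side"):
    p=r.camera_params(n);print(n,p)
    cv2.imwrite(f"pics/{n}.png",r.snapshot(n)[:,:,::-1])
print(r.camera_params("wrist"))
E
```

```text
pics
{'clock': 0.0, 'q': array([-1.08021991,  0.68995169, -0.19454491,  1.56635537,  0.15732888,
        0.90249813, -0.21513695]), 'qd': array([-0.0007601 ,  0.00122437,  0.0004264 , -0.00063072,  0.00059665,
       -0.00116242,  0.00054073]), 'joint_torque': array([-5.97078324e-04, -5.27569556e+01, -1.26693103e+00, -1.53432727e+01,
       -5.26281714e-02,  6.85864637e-03,  1.73814083e-04]), 'tool_pos': array([0.2754168 , 0.56033575, 0.23792796]), 'eef_rot': array([ 2.26363647e-01,  9.74042440e-01, -8.97330712e-04, -1.37359657e-04]), 'contact_force': array([-0.5524598 , -0.57799731,  0.4092645 ]), 'moment': array([0.01198737, 0.05975377, 0.05852517]), 'finger_force': 0.0, 'opening': 0.9973189753680732}
scene {'fx': 466.565959077665, 'fy': 466.565959077665, 'cx': 279.36027940348913, 'cy': 220.17990771662963, 'position': array([0.98263899, 0.65844292, 0.92940163]), 'attitude': array([ 0.26066341,  0.89064046, -0.35946886, -0.09796065])}
side {'fx': 529.5322691522243, 'fy': 529.5322691522243, 'cx': 280.9037698382262, 'cy': 206.43285333485176, 'position': array([-0.26331331, -0.77197358,  0.82793818]), 'attitude': array([ 0.80232858, -0.36002903,  0.1938468 , -0.43482337])}
{'fx': 317.5970425956803, 'fy': 317.5970425956803, 'cx': 279.5795386820932, 'cy': 207.33091868650578, 'hand_eye': array([[-3.24576204e-04, -9.63797960e-01, -2.66633431e-01,
         6.86634615e-02],
       [ 9.99999842e-01, -1.90695059e-04, -5.28008224e-04,
         2.64655536e-04],
       [ 4.58047571e-04, -2.66633560e-01,  9.63797870e-01,
        -1.46609106e-01],
       [ 0.00000000e+00,  0.00000000e+00,  0.00000000e+00,
         1.00000000e+00]])}
```

View pics/scene.png

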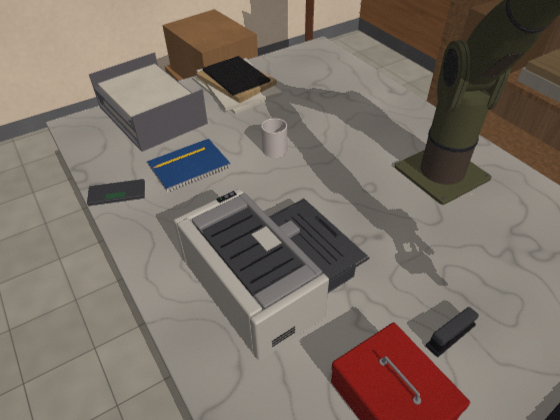

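View pics/side.png

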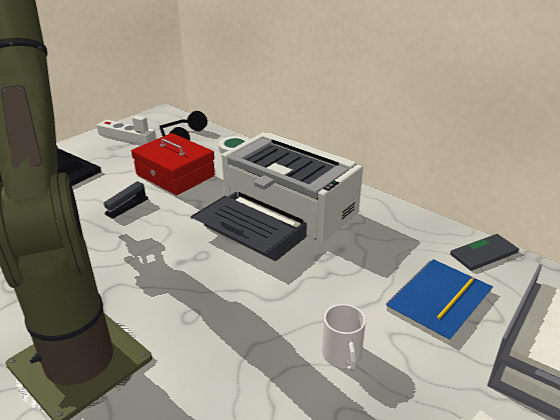

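The scene view shows the printer at about (250,270), with the tray toward the robot at (318,245) and the tab near (288,231). The side view shows the tab near (264,183), the dust cover at (250,225), the cash box on the far side and the mug on the near side. I'll enlarge the printer in both.

Run:
```python
import cv2,numpy as np
a=cv2.imread("pics/scene.png")[180:360,170:380]; b=cv2.imread("pics/side.png")[120:270,180:370]
cv2.imwrite("pics/a.png",cv2.resize(a,None,fx=3.3,fy=3.3,interpolation=cv2.INTER_CUBIC))
cv2.imwrite("pics/b.png",cv2.resize(b,None,fx=4,fy=4,interpolation=cv2.INTER_CUBIC))
```

```text
(no output)
```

View pics/a.png

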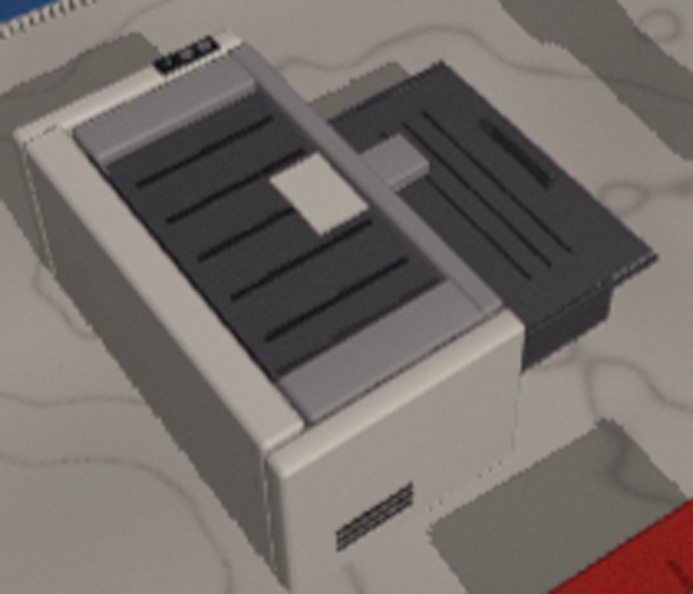

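View pics/b.png

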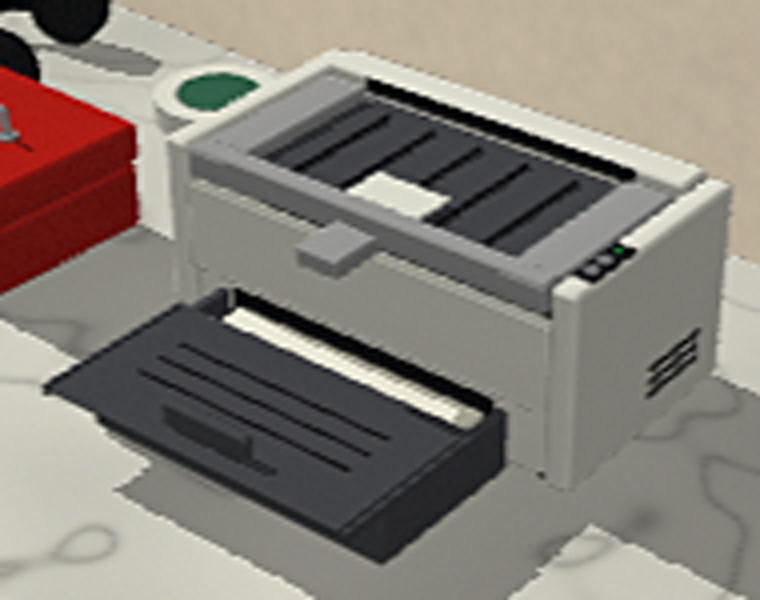

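Crop a (scale 3.3, offset 170,180): body top corners at (15,130), (240,38), (522,322) and (275,455), front cover corners at (440,62) and (658,258), rib at (485,120)-(553,185). Crop b (scale 4, offset 180,120): body front top corners at (170,140) and (570,290), cover front corners at (45,390) and (345,535), rib top at (165,408)-(250,440). The dust cover is out and the tab is clear.

```bash
cat > h.py <<'E'
import numpy as np
from scipy.spatial.transform import Rotation as R
from plant import r
def ray(cam,uv,z):
    p=r.camera_params(cam); d=R.from_quat(p["attitude"]).apply([(uv[0]-p["cx"])/p["fx"],(uv[1]-p["cy"])/p["fy"],1]); o=p["position"]
    return o+d*(z-o[2])/d[2]
def rel(pos,rot):
    "shift and turn from the current pose, tool axes"
    s=r.get_state(); R0=R.from_quat(s["eef_rot"])
    return R0.inv().apply(np.array(pos)-s["tool_pos"]), (R0.inv()*rot).as_rotvec()
E
python3 - <<'E'
from h import *
from scipy.optimize import least_squares
A=lambda u,v:(u/3.3+170-.35,v/3.3+180-.35); B=lambda u,v:(u/4+180-.4,v/4+120-.4)
M=[("scene",A(15,130),.159,(.0925,-.173)),("scene",A(240,38),.159,(-.09,-.173)),("scene",A(524,322),.159,(-.09,.173)),("scene",A(272,458),.159,(.0925,.173)),("scene",A(285,592),0,(.0925,.173)),
("side",B(168,140),.159,(-.09,.173)),("side",B(560,288),.159,(-.09,-.173)),("side",B(732,184),.159,(.0925,-.173)),("side",B(338,50),.159,(.0925,.173)),("side",B(565,490),0,(-.09,-.173))]
P=np.array([ray(c,u,z)[:2] for c,u,z,_ in M]);Q=np.array([m[3] for m in M])
rot=lambda t:np.array([[np.cos(t),-np.sin(t)],[np.sin(t),np.cos(t)]])
f=lambda x:((Q@rot(x[2]).T+x[:2])-P).ravel()
s=least_squares(f,[.6,.2,0],loss="soft_l1",f_scale=.004).x
print(s,np.degrees(s[2]));print((f(s).reshape(-1,2)*1000).round(1))
inv=lambda p:(p[:2]-s[:2])@rot(s[2])
for n,c,u,z in [("cov",'scene',A(440,62),.056),("cov",'scene',A(658,258),.056),("cov","side",B(45,388),.056),("cov","side",B(345,533),.056),("rib","scene",A(485,120),.074),("rib","scene",A(553,185),.074),("rib","side",B(165,406),.074),("rib","side",B(250,440),.074),
 ("tabtip+y","scene",A(430,163),.142),("tab-y","scene",A(400,133),.142),("tab","side",B(297,252),.142),("tab","side",B(345,268),.142)]:
    print(n,c,(inv(ray(c,u,z))*1000).round(1))
for x in(-.255,-.2):print((rot(s[2])@[x,0]+s[:2]).round(4))
print("tab",(rot(s[2])@[-.116,0]+s[:2]).round(4))
E
```

```text
[0.69458704 0.0512276  0.04887663] 2.8004244472297897
[[ -2.2 -12.1]
 [ -6.7 -24.3]
 [ -2.6  -1.4]
 [ -0.2   8. ]
 [ -1.3   6.7]
 [ 10.4  16.3]
 [  1.9 -10.6]
 [  7.2   1.9]
 [ 12.2  14.1]
 [-11.3  -9.2]]
cov scene [-253.3 -127. ]
cov scene [-256.9  130.4]
cov side [-261.8  120.4]
cov side [-255.7 -129.1]
rib scene [-230.5  -39.9]
rib scene [-229.5   42.7]
rib side [-245.8   26.3]
rib side [-239.4  -39.8]
tabtip+y scene [-130.1   20.8]
tab-y scene [-130.2  -14.7]
tab side [-137.4    9.2]
tab side [-133.3  -27.4]
[0.4399 0.0388]
[0.4948 0.0415]
tab [0.5787 0.0456]
```

```bash
cat >> h.py <<'E'
S=np.array([0.6946,0.0490,0.0489])
def pose(x,y,z,p=0):
    "printer-frame TCP, tool pitched forward by p, -> world"
    Y=R.from_euler('z',S[2]); w=Y.apply([x,y,0])+[S[0],S[1],z]
    return w,Y*R.from_euler('y',-p)*R.from_matrix(np.array([[-1,0,0],[0,1,0],[0,0,-1.]]).T)
def go(*a):
    d,w=rel(*pose(*a)); print("xyz",d.round(4),"rot",w.round(3))
E
python3 - <<'E'
from h import *
go(-.29,0,.23)
print(ray("side",(173,140),.115),ray("scene",(452,330),.05),ray("side",(343,310),.095))
E
```

```text
xyz [-0.348  -0.4146  0.0087] rot [-0.002 -0.    -0.506]
[0.60895845 0.44909968 0.115     ] [0.40767198 0.41255819 0.05      ] [ 0.37833429 -0.35974684  0.095     ]
```

Emit:
carry_out --plan '[{"rot": [0, 0, -0.12], "xyz": [-0.024, -0.028, 0], "grip": 0}, {"rot": [0, 0, -0.24], "xyz": [-0.05, -0.058, 0], "grip": 60}, {"rot": [0, 0, -0.36], "xyz": [-0.075, -0.089, 0], "grip": 160}, {"rot": [0, 0, -0.45], "xyz": [-0.1, -0.12, 0], "grip": 255}, {"rot": [0, 0, -0.506], "xyz": [-0.126, -0.15, 0], "grip": 255}, {"rot": [0, 0, -0.506], "xyz": [-0.152, -0.18, 0.003], "grip": 255}, {"rot": [0, 0, -0.506], "xyz": [-0.178, -0.211, 0.004], "grip": 255}, {"rot": [0, 0, -0.506], "xyz": [-0.204, -0.242, 0.005], "grip": 255}]'

```text
clock: 0.77
tool_pos: [0.352, 0.2517, 0.2335]
eef_rot: [-0.025, 1.0, -0.0, -0.0]
contact_force: [1.5, 0.1, -0.6]
opening: 0.496
finger_force: 0.0
```

```bash
python3 -c "
from h import *
go(-.29,0,.23)"
```

```text
xyz [-0.0422 -0.2193  0.0036] rot [-0.    -0.     0.001]
```

Emit:
carry_out --plan '[{"rot": [0, 0, 0], "xyz": [-0.008, -0.039, 0], "grip": 255}, {"rot": [0, 0, 0], "xyz": [-0.015, -0.078, 0], "grip": 255}, {"rot": [0, 0, 0], "xyz": [-0.022, -0.117, 0], "grip": 255}, {"rot": [0, 0, 0], "xyz": [-0.03, -0.156, 0], "grip": 255}, {"rot": [0, 0, 0], "xyz": [-0.037, -0.195, 0.002], "grip": 255}, {"rot": [0, 0, 0], "xyz": [-0.042, -0.219, 0.003], "grip": 255}, {"rot": [0, 0, 0], "xyz": [-0.042, -0.219, 0.004], "grip": 255}]'

```text
clock: 1.35
tool_pos: [0.405, 0.0311, 0.2292]
eef_rot: [-0.02, 1.0, -0.002, -0.001]
contact_force: [0.1, 0.2, -0.1]
opening: 0.003
finger_force: 0.0
```

Run:
```python
from h import *
import cv2,json
s=r.get_state();print(s["tool_pos"],s["eef_rot"],s["contact_force"],s["opening"])
np.savez("w1.npz",p=s["tool_pos"],q=s["eef_rot"])
cv2.imwrite("pics/w1.png",cv2.resize(r.snapshot("wrist")[:,:,::-1],None,fx=1.4,fy=1.4))
```

```text
[0.40501929 0.03108637 0.22919539] [-1.95446927e-02  9.99807476e-01 -1.59455672e-03 -6.88282460e-04] [ 0.06404478  0.24617423 -0.13868077] 0.0034914212577539638
```

View pics/w1.png

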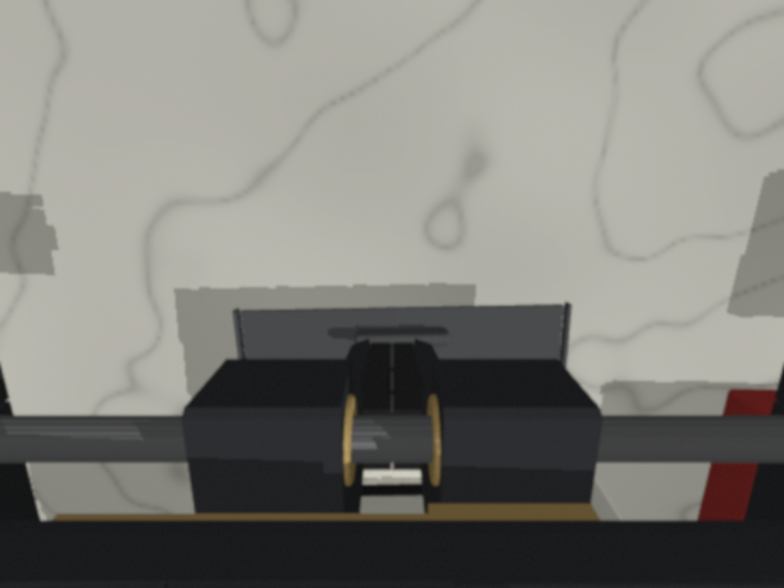

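The wrist view shows the dust cover's front edge between (237,310) and (571,304). The rib is at (330,332)-(447,330), just in front of the fingertip, with the gripper covering the rest.

```bash
cat >> h.py <<'E'
def wray(f,uv,z):
    d=np.load(f);p=r.camera_params("wrist");T=np.array(p["hand_eye"]);Q=R.from_quat(d["q"])
    v=Q.apply(T[:3,:3]@[(uv[0]-p["cx"])/p["fx"],(uv[1]-p["cy"])/p["fy"],1]);o=Q.apply(T[:3,3])+d["p"]
    return o+v*(z-o[2])/v[2]
def inpr(w): return R.from_euler('z',-S[2]).apply(np.array([w[0]-S[0],w[1]-S[1],w[2]]))
E
python3 - <<'E'
from h import *
f=lambda u,v,z:print((inpr(wray("w1.npz",(u/1.4,v/1.4),z))*1000).round(1))
f(237,310,.056);f(571,304,.056);f(330,332,.074);f(447,330,.074);f(392,336,.074);f(361,497,.142);f(424,497,.142)
E
```

```text
[-256.1 -121.2   56. ]
[-258.6  130.5   56. ]
[-244.5  -48.9   74. ]
[-245.3   35.6   74. ]
[-241.1   -4.1   74. ]
[-160.1  -24.1  142. ]
[-159.9   15.3  142. ]
```

```bash
python3 -c "
from h import *
go(-.272,0,.064);go(-.215,0,.064)"
```

```text
xyz [-0.0184  0.0009  0.1652] rot [-0.001 -0.001 -0.006]
xyz [-0.0754  0.0012  0.1651] rot [-0.001 -0.001 -0.006]
```

Emit:
carry_out --plan '[{"rot": [0, 0, 0], "xyz": [-0.005, 0, 0.04], "grip": 255}, {"rot": [0, 0, 0], "xyz": [-0.01, 0, 0.08], "grip": 255}, {"rot": [0, 0, 0], "xyz": [-0.015, 0, 0.115], "grip": 255}, {"rot": [0, 0, 0], "xyz": [-0.018, 0, 0.145], "grip": 255}, {"rot": [0, 0, 0], "xyz": [-0.018, 0, 0.165], "grip": 255}, {"rot": [0, 0, 0], "xyz": [-0.018, 0, 0.165], "grip": 255}, {"rot": [0, 0, 0], "xyz": [-0.018, 0, 0.165], "grip": 255}]'

```text
clock: 1.98
tool_pos: [0.4219, 0.0394, 0.0642]
eef_rot: [-0.026, 1.0, -0.0, -0.001]
contact_force: [-0.3, -0.5, -0.4]
opening: 0.007
finger_force: 0.0
```

Emit:
carry_out --plan '[{"rot": [0, 0, 0], "xyz": [-0.005, 0, 0], "grip": 255}, {"rot": [0, 0, 0], "xyz": [-0.01, 0, 0], "grip": 255}, {"rot": [0, 0, 0], "xyz": [-0.015, 0, 0], "grip": 255}, {"rot": [0, 0, 0], "xyz": [-0.02, 0, 0], "grip": 255}, {"rot": [0, 0, 0], "xyz": [-0.025, 0, 0], "grip": 255}, {"rot": [0, 0, 0], "xyz": [-0.03, 0, 0], "grip": 255}, {"rot": [0, 0, 0], "xyz": [-0.035, 0, 0], "grip": 255}]'

```text
clock: 2.57
tool_pos: [0.4579, 0.0395, 0.065]
eef_rot: [-0.024, 1.0, 0.0, -0.0]
contact_force: [-0.7, -0.1, 0.5]
opening: 0.003
finger_force: 0.7
```

Emit:
carry_out --plan '[{"rot": [0, 0, 0], "xyz": [-0.003, 0, 0], "grip": 255}, {"rot": [0, 0, 0], "xyz": [-0.006, 0, 0], "grip": 255}, {"rot": [0, 0, 0], "xyz": [-0.009, 0, 0], "grip": 255}, {"rot": [0, 0, 0], "xyz": [-0.012, 0, 0], "grip": 255}]'

```text
clock: 2.9
tool_pos: [0.4697, 0.0402, 0.0646]
eef_rot: [-0.025, 1.0, -0.0, -0.0]
contact_force: [-1.6, -1.0, 0.7]
opening: 0.006
finger_force: 0.7
```

Run:
```python
from h import *
import cv2
s=r.get_state();print(s["tool_pos"],inpr(s["tool_pos"]),s["contact_force"])
b=r.snapshot("side")[120:270,180:370,::-1]
cv2.imwrite("pics/b2.png",cv2.resize(b,None,fx=4,fy=4,interpolation=cv2.INTER_CUBIC))
```

```text
[0.46965761 0.04023169 0.06460897] [-0.2251021   0.00223747  0.06460897] [-1.64909671 -1.01206361  0.70169278]
```

View pics/b2.png

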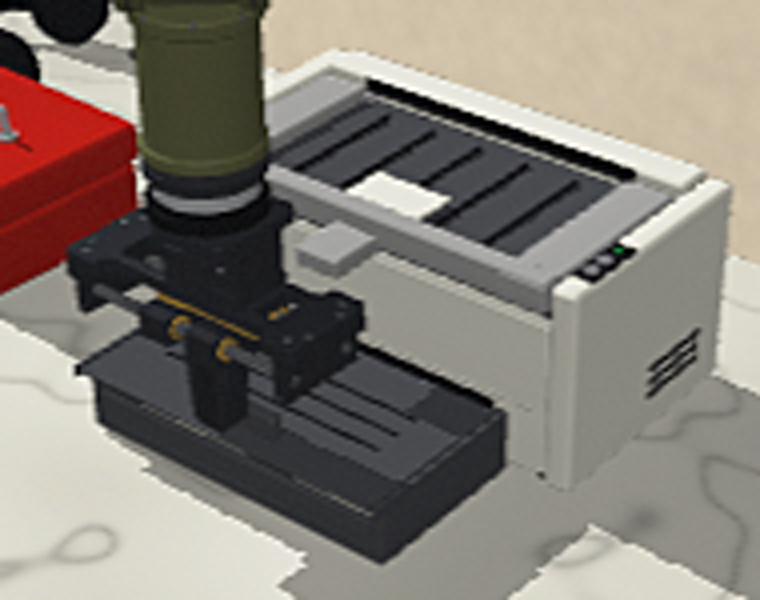

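The cover now follows the fingers. A dark gap of about 10–15 mm remains at its back edge, around (440,410), so I'll keep pushing until I feel the stop.

Emit:
carry_out --plan '[{"rot": [0, 0, 0], "xyz": [-0.003, 0, 0], "grip": 255}, {"rot": [0, 0, 0], "xyz": [-0.006, 0, 0], "grip": 255}, {"rot": [0, 0, 0], "xyz": [-0.008, 0, 0], "grip": 255}, {"rot": [0, 0, 0], "xyz": [-0.01, 0, 0], "grip": 255}]'

```text
clock: 3.28
tool_pos: [0.4798, 0.0408, 0.0646]
eef_rot: [-0.025, 1.0, 0.0, -0.0]
contact_force: [-0.9, -0.4, 0.2]
opening: 0.007
finger_force: 0.6
```

Emit:
carry_out --plan '[{"rot": [0, 0, 0], "xyz": [-0.002, 0, 0], "grip": 255}, {"rot": [0, 0, 0], "xyz": [-0.003, 0, 0], "grip": 255}]'

```text
clock: 3.45
tool_pos: [0.4809, 0.0409, 0.0646]
eef_rot: [-0.025, 1.0, -0.0, -0.002]
contact_force: [-6.3, 0.7, 3.7]
opening: 0.009
finger_force: 3.1
```

Emit:
carry_out --plan '[{"rot": [0, 0, 0], "xyz": [-0.001, 0, 0], "grip": 255}, {"rot": [0, 0, 0], "xyz": [-0.002, 0, 0], "grip": 255}, {"rot": [0, 0, 0], "xyz": [-0.002, 0, 0], "grip": 255}]'

```text
clock: 3.7
tool_pos: [0.481, 0.0409, 0.0645]
eef_rot: [-0.025, 1.0, -0.001, -0.003]
contact_force: [-8.5, 1.0, 6.3]
opening: 0.008
finger_force: 4.0
```

Run:
```python
from h import *
s=r.get_state();print(inpr(s["tool_pos"]),s["contact_force"])
# retreat, rise, then pitched hover in front of tab
T=pose(0,0,0)[1]
for a in[(-.29,0,.064),(-.29,0,.22),(-.20,0,.24,.6),(-.20,0,.24,.2)]: go(*a)
```

```text
[-0.2137768   0.00232524  0.06454822] [-8.51180888  0.96879112  6.32778784]
xyz [ 0.0762 -0.0022  0.001 ] rot [-0.001 -0.007  0.002]
xyz [ 0.0772 -0.0024 -0.1549] rot [-0.001 -0.007  0.002]
xyz [-0.0126 -0.0025 -0.1755] rot [-0.001 -0.607  0.002]
xyz [-0.0126 -0.0025 -0.1755] rot [-0.001 -0.207  0.002]
```

Emit:
carry_out --plan '[{"rot": [0, 0, 0], "xyz": [0.02, -0.002, 0], "grip": 255}, {"rot": [0, 0, 0], "xyz": [0.04, -0.002, -0.015], "grip": 255}, {"rot": [0, 0, 0], "xyz": [0.045, -0.002, -0.055], "grip": 200}, {"rot": [0, -0.1, 0], "xyz": [0.04, -0.002, -0.095], "grip": 100}, {"rot": [0, -0.22, 0], "xyz": [0.03, -0.002, -0.13], "grip": 0}, {"rot": [0, -0.34, 0], "xyz": [0.0, -0.002, -0.155], "grip": 0}, {"rot": [0, -0.46, 0], "xyz": [-0.03, -0.002, -0.16], "grip": 0}, {"rot": [0, -0.5, 0], "xyz": [-0.046, -0.002, -0.16], "grip": 0}]'

```text
clock: 4.37
tool_pos: [0.4792, 0.0339, 0.2131]
eef_rot: [-0.027, 0.987, -0.006, 0.156]
contact_force: [-1.2, 0.5, -0.2]
opening: 0.434
finger_force: 0.0
```

Emit:
carry_out --plan '[{"rot": [0, 0, 0], "xyz": [0, 0, 0], "grip": 0}, {"rot": [0, 0, 0], "xyz": [0, 0, 0], "grip": 0}, {"rot": [0, 0, 0], "xyz": [0, 0, 0], "grip": 0}]'

```text
clock: 4.62
tool_pos: [0.4784, 0.0338, 0.2111]
eef_rot: [-0.026, 0.988, -0.004, 0.154]
contact_force: [-0.3, 0.9, -0.3]
opening: 0.665
finger_force: 0.0
```

Run:
```python
from h import *
import cv2,json
s=r.get_state();print(inpr(s["tool_pos"]),s["contact_force"],s["opening"])
go(-.1069,0,.1183,.5)
np.savez("w2.npz",p=s["tool_pos"],q=s["eef_rot"])
cv2.imwrite("pics/w2.png",cv2.resize(r.snapshot("wrist")[:,:,::-1],None,fx=1.4,fy=1.4))
```

```text
[-0.21669317 -0.00458053  0.21109428] [-0.31424218  0.90974311 -0.25864952] 0.6653634867484821
xyz [-0.0765  0.0061  0.1217] rot [-0.015 -0.192  0.007]
```

View pics/w2.png

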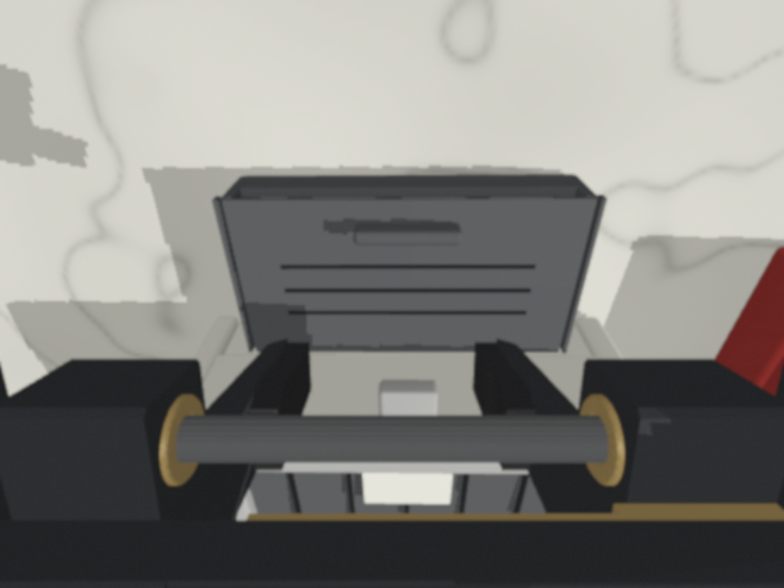

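The dust cover is home: its back edge meets the printer's front at row 350, and the rib is at (353–460,225). The tab tip is at (378–437,385), midway between the open fingers at (308) and (476). The turn stopped short at 0.31 rad because of joint-speed limits.

Run:
```python
from h import *
f=lambda u,v,z:print((inpr(wray("w2.npz",(u/1.4,v/1.4),z))*1000).round(1))
f(214,199,.056);f(605,199,.056);f(248,350,.056);f(566,350,.056);f(355,223,.074);f(460,223,.074);f(378,380,.142);f(437,380,.142);f(378,391,.142);f(437,391,.142)
```

```text
[-217.4 -123.    56. ]
[-219.2  130.5   56. ]
[ -88.1 -123.5   56. ]
[-92.  132.7  56. ]
[-209.3  -29.5   74. ]
[-209.8   36.2   74. ]
[-141.1  -13.3  142. ]
[-141.7   21.   142. ]
[-132.1  -13.4  142. ]
[-132.8   21.5  142. ]
```

Run:
```python
import h; from h import *
w=R.from_euler('z',S[2]).apply([-.1325,.004,0])[:2]+S[:2]
n=w-R.from_euler('z',.058).apply([-.132,0,0])[:2]; print(n)
open("h.py","a").write(f"\nS=np.array([{n[0]:.4f},{n[1]:.4f},0.058])\n"); h.S[:]=[*n,.058]
go(-.150,0,.197,.5); go(-.1069,0,.1183,.5)
```

```text
[0.6938409  0.05417026]
xyz [-0.059   0.0087  0.0333] rot [-0.019 -0.192 -0.001]
xyz [-0.0762  0.0104  0.1214] rot [-0.019 -0.192 -0.001]
```

Emit:
carry_out --plan '[{"rot": [0, -0.05, 0], "xyz": [-0.015, 0.004, 0.005], "grip": 0}, {"rot": [-0.01, -0.1, 0], "xyz": [-0.03, 0.006, 0.012], "grip": 0}, {"rot": [-0.019, -0.15, 0], "xyz": [-0.045, 0.009, 0.022], "grip": 0}, {"rot": [-0.019, -0.192, 0], "xyz": [-0.059, 0.009, 0.033], "grip": 0}, {"rot": [-0.019, -0.192, 0], "xyz": [-0.059, 0.009, 0.033], "grip": 0}, {"rot": [-0.019, -0.192, 0], "xyz": [-0.059, 0.009, 0.033], "grip": 0}]'

```text
clock: 5.17
tool_pos: [0.5456, 0.0469, 0.1968]
eef_rot: [-0.028, 0.968, 0.009, 0.249]
contact_force: [-1.0, -0.3, -0.3]
opening: 1.002
finger_force: 0.0
```

Run:
```python
from h import *
s=r.get_state();print(inpr(s["tool_pos"]),s["contact_force"],s["opening"])
go(-.1069,0,.1183,.5)
```

```text
[-0.14835554  0.00126354  0.19678628] [-0.9594647  -0.29586386 -0.33929155] 1.0022666986607172
xyz [ 0.0015 -0.0016  0.0887] rot [ 0.003  0.003 -0.002]
```

Emit:
carry_out --plan '[{"rot": [0, 0, 0], "xyz": [0.001, -0.002, 0.02], "grip": 0}, {"rot": [0, 0, 0], "xyz": [0.001, -0.002, 0.04], "grip": 0}, {"rot": [0, 0, 0], "xyz": [0.001, -0.002, 0.06], "grip": 0}, {"rot": [0, 0, 0], "xyz": [0.001, -0.002, 0.078], "grip": 0}, {"rot": [0, 0, 0], "xyz": [0.001, -0.002, 0.088], "grip": 0}, {"rot": [0, 0, 0], "xyz": [0.001, -0.002, 0.088], "grip": 0}, {"rot": [0, 0, 0], "xyz": [0.001, -0.002, 0.088], "grip": 0}]'

```text
clock: 5.75
tool_pos: [0.5847, 0.0459, 0.1193]
eef_rot: [-0.028, 0.969, 0.007, 0.247]
contact_force: [0.5, -0.9, -0.4]
opening: 1.002
finger_force: 0.0
```

Emit:
carry_out --plan '[{"rot": [0, 0, 0], "xyz": [0, 0, 0], "grip": 255}, {"rot": [0, 0, 0], "xyz": [0, 0, 0], "grip": 255}, {"rot": [0, 0, 0], "xyz": [0, 0, 0], "grip": 255}, {"rot": [0, 0, 0], "xyz": [0, 0, 0], "grip": 255}, {"rot": [0, 0, 0], "xyz": [0, 0, 0], "grip": 255}, {"rot": [0, 0, 0], "xyz": [0, 0, 0], "grip": 255}, {"rot": [0, 0, 0], "xyz": [0, 0, 0], "grip": 255}, {"rot": [0, 0, 0], "xyz": [0, 0, 0], "grip": 255}]' --squeeze 25

```text
clock: 6.42
tool_pos: [0.5853, 0.0474, 0.1199]
eef_rot: [-0.029, 0.968, 0.008, 0.247]
contact_force: [0.5, 6.8, -1.4]
opening: 0.417
finger_force: 3.2
```

Run:
```python
from h import *
s=r.get_state();print(inpr(s["tool_pos"]),s["contact_force"],s["moment"],s["opening"]*88,s["finger_force"])
```

```text
[-0.10875844 -0.00051686  0.11990192] [ 0.50027946  6.79441693 -1.36183039] [1.18067555 0.42745429 0.61710771] 36.73025335858543 3.2495776133146137
```

Emit:
carry_out --plan '[{"rot": [0, 0, 0], "xyz": [0, 0.001, 0], "grip": 255}, {"rot": [0, 0, 0], "xyz": [0, 0.002, 0], "grip": 255}, {"rot": [0, 0, 0], "xyz": [0, 0.002, 0], "grip": 255}, {"rot": [0, 0, 0], "xyz": [0, 0.002, 0], "grip": 255}]' --squeeze 25

```text
clock: 6.75
tool_pos: [0.5852, 0.0479, 0.1198]
eef_rot: [-0.028, 0.968, 0.007, 0.248]
contact_force: [0.7, -1.0, 1.2]
opening: 0.406
finger_force: 25.0
```

Run:
```python
from h import *
s=r.get_state();print(inpr(s["tool_pos"]),s["contact_force"],s["moment"],s["opening"]*88,s["finger_force"])
```

```text
[-1.08747838e-01  3.51913382e-05  1.19783834e-01] [ 0.73752264 -0.98553234  1.24711309] [0.25294022 0.39377969 0.15201009] 35.737877888180904 25.017263162881136
```

```bash
cat >> h.py <<'E'
H=np.array([.060,0,.135])
def arc(da):
    s=r.get_state();Y=R.from_euler('z',S[2]);T=R.from_quat(s["eef_rot"]);G=s["tool_pos"]-T.apply([0,0,.019])
    A=Y*R.from_euler('y',da)*Y.inv();Hw=Y.apply(H)+[S[0],S[1],0]
    p=Hw+A.apply(s["tool_pos"]-Hw)
    return T.inv().apply(p-s["tool_pos"]),(T.inv()*A*T).as_rotvec()
def ang():
    s=r.get_state();g=inpr(s["tool_pos"]-R.from_quat(s["eef_rot"]).apply([0,0,.019]))-H
    return np.arctan2(g[2],-g[0]),np.hypot(g[0],g[2]),g[1]
E
python3 - <<'E'
from h import *
print(ang())
for d in np.arange(1,9)*.05: x,w=arc(d);print(d.round(2),x.round(4),w.round(3))
E
```

```text
(np.float64(0.008167424251418129), np.float64(0.17787228399638108), np.float64(4.998223098849987e-05))
0.05 [-0.0036 -0.     -0.0077] [ 0.    0.05 -0.  ]
0.1 [-0.0075 -0.     -0.0152] [ 0.   0.1 -0. ]
0.15 [-0.0119 -0.     -0.0225] [ 0.    0.15 -0.  ]
0.2 [-0.0165 -0.     -0.0295] [ 0.   0.2 -0. ]
0.25 [-0.0216 -0.     -0.0363] [ 0.    0.25 -0.  ]
0.3 [-0.0269 -0.     -0.0429] [ 0.   0.3 -0. ]
0.35 [-0.0326 -0.     -0.0492] [ 0.    0.35 -0.  ]
0.4 [-0.0386 -0.     -0.0552] [ 0.   0.4 -0. ]
```

Emit:
carry_out --plan '[{"rot": [0, 0.05, 0], "xyz": [-0.0036, 0, -0.0077], "grip": 255}, {"rot": [0, 0.1, 0], "xyz": [-0.0075, 0, -0.0152], "grip": 255}, {"rot": [0, 0.15, 0], "xyz": [-0.0119, 0, -0.0225], "grip": 255}, {"rot": [0, 0.2, 0], "xyz": [-0.0165, 0, -0.0295], "grip": 255}, {"rot": [0, 0.25, 0], "xyz": [-0.0216, 0, -0.0363], "grip": 255}, {"rot": [0, 0.3, 0], "xyz": [-0.0269, 0, -0.0429], "grip": 255}, {"rot": [0, 0.3, 0], "xyz": [-0.0269, 0, -0.0429], "grip": 255}]'

```text
clock: 7.33
tool_pos: [0.5863, 0.0474, 0.1549]
eef_rot: [-0.03, 0.989, -0.011, 0.144]
contact_force: [-22.2, 13.7, 2.2]
opening: 0.402
finger_force: 25.5
```

Run:
```python
from h import *
s=r.get_state();print(ang(),s["contact_force"],s["moment"],s["opening"]*88,s["finger_force"])
for d in (.05,.3): x,w=arc(d);print(x.round(4),w.round(3))
```

```text
(np.float64(0.21648524058398153), np.float64(0.17721114132691415), np.float64(-6.993086935553164e-08)) [-22.24736004  13.72962587   2.2206896 ] [3.58865145 4.46799726 1.23903442] 35.33484525180945 25.4589657003271
[-0.0035 -0.0002 -0.0077] [-0.     0.05  -0.001]
[-0.0266 -0.0014 -0.0429] [-0.002  0.3   -0.009]
```

Emit:
carry_out --plan '[{"rot": [0, 0, 0], "xyz": [0, 0, 0], "grip": 255}, {"rot": [0, 0, 0], "xyz": [0, 0, 0], "grip": 255}]'

```text
clock: 7.5
tool_pos: [0.5869, 0.0474, 0.1552]
eef_rot: [-0.029, 0.989, -0.01, 0.145]
contact_force: [-27.6, 18.0, 3.7]
opening: 0.406
finger_force: 25.2
```

Run:
```python
from h import *
s=r.get_state();print(ang(),s["contact_force"],s["moment"],s["opening"]*88,s["finger_force"],s["q"].round(3))
Y=R.from_euler('z',S[2]); T=pose(0,0,0,.5)[1]
print((T.inv()*R.from_quat(s["eef_rot"])).as_rotvec().round(3))
```

```text
(np.float64(0.21880830163276316), np.float64(0.1767947136813396), np.float64(-3.6143346044835896e-05)) [-27.64197362  17.99530049   3.65837514] [3.84052266 5.4063719  1.38177237] 35.74018829658332 25.161488127996563 [ 0.011  0.698 -0.333  2.036  1.111  0.319  0.362]
[ 0.028  0.211 -0.007]
```

Run:
```python
from h import *
s=r.get_state();T=R.from_quat(s["eef_rot"]);print((T.inv().apply(s["contact_force"])/2400).round(4))
```

```text
[ 0.0101  0.0081 -0.0048]
```

Emit:
carry_out --plan '[{"rot": [0, 0, 0], "xyz": [0.002, 0.002, -0.001], "grip": 255}, {"rot": [0, 0, 0], "xyz": [0.005, 0.004, -0.002], "grip": 255}, {"rot": [0, 0, 0], "xyz": [0.007, 0.005, -0.003], "grip": 255}, {"rot": [0, 0, 0], "xyz": [0.007, 0.005, -0.003], "grip": 255}]'

```text
clock: 7.83
tool_pos: [0.5874, 0.0475, 0.1585]
eef_rot: [-0.026, 0.988, -0.013, 0.151]
contact_force: [-8.4, 10.7, -1.1]
opening: 0.406
finger_force: 25.3
```

```bash
cat >> h.py <<'E'
def rep():
    s=r.get_state();T=R.from_quat(s["eef_rot"])
    print("ang",np.round(ang(),4),"F",s["contact_force"].round(1),"Ftool",T.inv().apply(s["contact_force"]).round(1),"M",s["moment"].round(2),"op",round(s["opening"]*88,1),"q",s["q"].round(2))
    print("tool pitch etc",(pose(0,0,0,.5)[1].inv()*T).as_rotvec().round(3))
E
python3 -c "
from h import *
rep()"
```

```text
ang [2.373e-01 1.772e-01 1.000e-04] F [-8.4 10.7 -1.1] Ftool [ 7.7 11.1 -1.6] M [2.41 1.98 1.07] op 35.7 q [-0.01  0.69 -0.31  2.04  1.14  0.3   0.32]
tool pitch etc [ 0.035  0.198 -0.004]
```

Emit:
carry_out --plan '[{"rot": [-0.005, 0.01, 0], "xyz": [0.001, 0.002, -0.002], "grip": 255}, {"rot": [-0.01, 0.02, 0], "xyz": [0.001, 0.004, -0.003], "grip": 255}, {"rot": [-0.015, 0.03, 0], "xyz": [0.001, 0.006, -0.004], "grip": 255}, {"rot": [-0.02, 0.04, 0], "xyz": [0.001, 0.006, -0.005], "grip": 255}, {"rot": [-0.025, 0.05, 0], "xyz": [0.001, 0.006, -0.006], "grip": 255}, {"rot": [-0.025, 0.06, 0], "xyz": [0.0, 0.006, -0.007], "grip": 255}, {"rot": [-0.025, 0.06, 0], "xyz": [0.0, 0.006, -0.007], "grip": 255}]'

```text
clock: 8.42
tool_pos: [0.5883, 0.0478, 0.166]
eef_rot: [-0.024, 0.992, -0.006, 0.123]
contact_force: [-0.4, 4.9, -2.4]
opening: 0.405
finger_force: 24.8
```

```bash
python3 -c "
from h import *
rep()"
```

```text
ang [2.823e-01 1.773e-01 1.000e-04] F [-0.4  4.9 -2.4] Ftool [0.8 4.9 2.2] M [0.59 0.43 0.51] op 35.6 q [ 0.1   0.7  -0.46  1.98  0.95  0.44  0.53]
tool pitch etc [0.02  0.255 0.005]
```

Emit:
carry_out --plan '[{"rot": [-0.003, 0.025, 0], "xyz": [-0.0018, 0.001, -0.0039], "grip": 255}, {"rot": [-0.006, 0.05, 0], "xyz": [-0.0036, 0.002, -0.0077], "grip": 255}, {"rot": [-0.01, 0.075, 0], "xyz": [-0.0055, 0.003, -0.0115], "grip": 255}, {"rot": [-0.01, 0.1, 0], "xyz": [-0.0075, 0.003, -0.0152], "grip": 255}, {"rot": [-0.01, 0.125, 0], "xyz": [-0.0097, 0.003, -0.0189], "grip": 255}, {"rot": [-0.01, 0.15, 0], "xyz": [-0.0119, 0.003, -0.0225], "grip": 255}, {"rot": [-0.01, 0.15, 0], "xyz": [-0.0119, 0.003, -0.0225], "grip": 255}]'

```text
clock: 9.0
tool_pos: [0.5947, 0.0484, 0.1907]
eef_rot: [-0.022, 0.999, -0.005, 0.047]
contact_force: [-0.2, -0.1, -1.9]
opening: 0.407
finger_force: 25.0
```

```bash
python3 -c "
from h import *
rep()"
```

```text
ang [4.338e-01 1.775e-01 2.000e-04] F [-0.2 -0.1 -1.9] Ftool [ 0.4 -0.1  1.9] M [-0.4   0.16  0.44] op 35.8 q [ 0.2   0.74 -0.65  1.78  0.7   0.76  0.8 ]
tool pitch etc [0.015 0.405 0.01 ]
```

Emit:
carry_out --plan '[{"rot": [0, 0.025, 0], "xyz": [-0.0018, 0, -0.0039], "grip": 255}, {"rot": [0, 0.05, 0], "xyz": [-0.0036, 0, -0.0077], "grip": 255}, {"rot": [0, 0.075, 0], "xyz": [-0.0055, 0, -0.0115], "grip": 255}, {"rot": [0, 0.1, 0], "xyz": [-0.0075, 0, -0.0152], "grip": 255}, {"rot": [0, 0.125, 0], "xyz": [-0.0097, 0, -0.0189], "grip": 255}, {"rot": [0, 0.15, 0], "xyz": [-0.0119, 0, -0.0225], "grip": 255}, {"rot": [0, 0.175, 0], "xyz": [-0.0142, 0, -0.026], "grip": 255}, {"rot": [0, 0.2, 0], "xyz": [-0.0165, 0, -0.0295], "grip": 255}]'

```text
clock: 9.67
tool_pos: [0.6085, 0.0492, 0.221]
eef_rot: [-0.022, 0.998, -0.008, -0.052]
contact_force: [4.0, -0.0, -3.9]
opening: 0.406
finger_force: 25.0
```

```bash
python3 -c "
from h import *
rep()"
```

```text
ang [6.314e-01 1.778e-01 2.000e-04] F [ 4.  -0.  -3.9] Ftool [-4.3 -0.2  3.5] M [-0.3  -0.76  0.62] op 35.8 q [ 0.21  0.82 -0.71  1.51  0.53  1.13  0.99]
tool pitch etc [0.015 0.604 0.01 ]
```

Emit:
carry_out --plan '[{"rot": [0, 0.025, 0], "xyz": [-0.0023, 0, -0.0034], "grip": 255}, {"rot": [0, 0.05, 0], "xyz": [-0.0046, 0, -0.0067], "grip": 255}, {"rot": [0, 0.075, 0], "xyz": [-0.007, 0, -0.0105], "grip": 255}, {"rot": [0, 0.1, 0], "xyz": [-0.009, 0, -0.014], "grip": 255}, {"rot": [0, 0.125, 0], "xyz": [-0.0112, 0, -0.0177], "grip": 255}, {"rot": [0, 0.15, 0], "xyz": [-0.0134, 0, -0.0213], "grip": 255}, {"rot": [0, 0.175, 0], "xyz": [-0.0157, 0, -0.0248], "grip": 255}, {"rot": [0, 0.2, 0], "xyz": [-0.018, 0, -0.0283], "grip": 255}]'

```text
clock: 10.33
tool_pos: [0.6276, 0.0504, 0.2479]
eef_rot: [-0.021, 0.988, -0.01, -0.153]
contact_force: [-1.6, -1.0, 2.7]
opening: 0.4
finger_force: 25.0
```

```bash
python3 -c "
from h import *
rep()"
```

```text
ang [8.271e-01 1.780e-01 2.000e-04] F [-1.6 -1.   2.7] Ftool [ 2.4 -1.  -2. ] M [-0.33  0.25  0.64] op 35.2 q [ 0.15  0.92 -0.7   1.19  0.44  1.51  1.1 ]
tool pitch etc [0.015 0.808 0.011]
```

Emit:
carry_out --plan '[{"rot": [0, 0.02, 0], "xyz": [-0.0015, 0, -0.003], "grip": 255}, {"rot": [0, 0.04, 0], "xyz": [-0.003, 0, -0.006], "grip": 255}, {"rot": [0, 0.06, 0], "xyz": [-0.0045, 0, -0.009], "grip": 255}, {"rot": [0, 0.08, 0], "xyz": [-0.006, 0, -0.012], "grip": 255}, {"rot": [0, 0.08, 0], "xyz": [-0.006, 0, -0.012], "grip": 255}, {"rot": [0, 0.08, 0], "xyz": [-0.006, 0, -0.012], "grip": 255}]'

```text
clock: 10.83
tool_pos: [0.637, 0.051, 0.2577]
eef_rot: [-0.021, 0.981, -0.011, -0.192]
contact_force: [-2.7, -1.4, 4.3]
opening: 0.404
finger_force: 25.0
```

```bash
python3 -c "
from h import *
rep()
for d in(-.05,-.1,-.15):print(d,[x.round(4) for x in arc(d)])"
```

```text
ang [9.073e-01 1.781e-01 3.000e-04] F [-2.7 -1.4  4.3] Ftool [ 4.2 -1.3 -3. ] M [-0.44  0.59  0.56] op 35.6 q [ 0.12  0.97 -0.69  1.05  0.42  1.66  1.14]
tool pitch etc [0.015 0.887 0.012]
-0.05 [array([0.0033, 0.    , 0.0078]), array([-0.0009, -0.05  ,  0.0004])]
-0.1 [array([0.0062, 0.    , 0.0158]), array([-0.0017, -0.1   ,  0.0008])]
-0.15 [array([0.0087, 0.    , 0.0239]), array([-0.0026, -0.15  ,  0.0012])]
```

Emit:
carry_out --plan '[{"rot": [0, -0.025, 0], "xyz": [0.0021, 0, 0.0035], "grip": 255}, {"rot": [0, -0.05, 0], "xyz": [0.0043, 0, 0.0071], "grip": 255}, {"rot": [0, -0.075, 0], "xyz": [0.0058, 0, 0.011], "grip": 255}, {"rot": [0, -0.1, 0], "xyz": [0.0072, 0, 0.015], "grip": 255}, {"rot": [0, -0.12, 0], "xyz": [0.008, 0, 0.0182], "grip": 255}, {"rot": [0, -0.14, 0], "xyz": [0.009, 0, 0.0215], "grip": 255}, {"rot": [0, -0.14, 0], "xyz": [0.009, 0, 0.0215], "grip": 255}, {"rot": [0, -0.14, 0], "xyz": [0.009, 0, 0.0215], "grip": 255}]'

```text
clock: 11.5
tool_pos: [0.6218, 0.0501, 0.2406]
eef_rot: [-0.021, 0.992, -0.009, -0.121]
contact_force: [0.7, -1.6, -1.7]
opening: 0.401
finger_force: 25.0
```

Run:
```python
from h import *
import cv2
rep()
np.save("side2.npy",r.snapshot("side"))
a=cv2.cvtColor(np.load("side2.npy"),cv2.COLOR_RGB2BGR)[60:270,130:390]
cv2.imwrite("pics/fin.png",cv2.resize(a,None,fx=2.8,fy=2.8,interpolation=cv2.INTER_CUBIC))
```

```text
ang [7.714e-01 1.779e-01 2.000e-04] F [ 0.7 -1.6 -1.7] Ftool [-1.  -1.6  1.5] M [-0.25 -0.41  0.45] op 35.3 q [ 0.17  0.88 -0.71  1.29  0.46  1.39  1.07]
tool pitch etc [0.015 0.744 0.012]
```

View pics/fin.png

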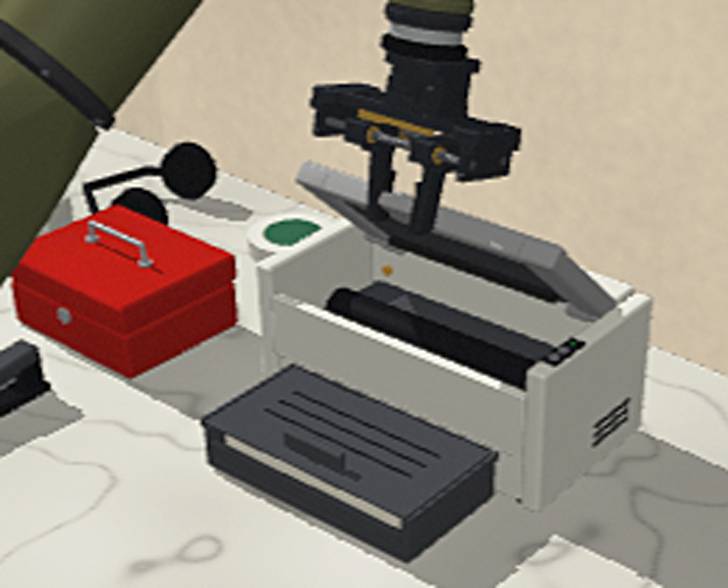

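The cover is held by the tab at about 0.76 rad, just under the 0.80 balance point. The dust cover is home, flush with the tray front, with its rib at (315,450). The cash box and stapler look undisturbed.

```bash
python3 -c "
from plant import r
print(r.finish_job())"
```

```text
the job is handed in; nothing more can be done
None
```

The dust cover is fully home. The top cover went past its balance point to about 0.9 rad under control, and the arm now holds it by the tab at about 0.76 rad, just below the 0.80 balance point; nothing else on the desk was touched.

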